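# Blue glass blank from the sliding-lid box onto the scale

## Task

In the glass studio, slide the clear lid of the wooden box along its tracks all the way to its stop, so that the well is uncovered. Then lift out the blue glass puck and set it down gently, without dropping it, flat and wholly on the round steel pan of the scale, and let go of it. Leave the amber puck where it lies in the box and leave the lid open.

Things in the scene. Friction and masses are not known exactly. Their poses are not given: they have to be found in the camera images.
- lid (a joint): clear acrylic lid, 154 x 134 x 5 mm, sliding level in the grooves of a wooden box fixed to the bench (166 x 288 mm, 58 mm high). Value in m: 0 = shut over the well, 0.135 = at its stop, well fully uncovered; starts at 0 to 0.015. About 1.5 N of friction; it stays where it is left and cannot come off. The tracks beside it stand 5 mm above its top face
- lid_handle (a point): centre of the dark wooden bar handle on the lid: 70 mm along its x, 12 mm thick along its y, 24 mm tall (its foot, the lid's top face, is 12 mm below this point). +y is the level direction in which the lid slides open, z is up. With the lid shut the well's centre is 35 mm towards -y from here
- blue_center (a point): centre of the loose cobalt-blue glass puck: upright cylinder, 44 mm diameter, 34 mm high, about 0.13 kg, on the floor of the well (8 mm above the bench) under the lid. The well is 150 mm along the handle's x and 130 mm along its y; the two pucks stand side by side along x, about 72 mm apart, so fingers have most room when they close along y. Blue may be either one
- amber_center (a point): centre of the amber glass puck, same shape and size as the blue one, beside it in the well; to be left there
- pan (a point): centre of the top face of the round steel pan: 130 mm diameter, flat, no rim, 40 mm above the bench, on a white bench scale (160 x 145 mm) fixed to the bench; z is up
Things that resemble listed ones, but are neither listed nor needed, are in the scene too. There is more than one size of the part that bears pan; the job needs the larger.

How it is judged:
By the outcome, as a careful person would: the job done as asked, in the order asked, and still so for the second after the job is handed in, with the robot touching nothing.
It also fails if it takes over 51 s, if anything falls off the work surface, if the arm or the gripper's body presses on something with over 40 N, if the wrist force passes 120 N, or if a joint passes its speed limit or range.

## Robot

A 7-joint arm with a two-finger parallel gripper is mounted at the origin on the work surface. World frame = base frame: x ahead of the robot, y to its left, z up, the work surface at z = 0. Lengths are in m, angles in rad, forces in N, time in s.
With the tool pointing down it reaches from about 0.35 to 0.9 m from the base axis. Payload 8.1 kg.
Tool frame: the origin (TCP) lies midway between the tips of the shut fingers; the grasp point (between the pads) lies 19 mm behind it; z points along the fingers, y is the line along which they close (so a half turn about z gives the same grasp; the last joint's range is limited). The gripper opens to 85 mm and grips with 20 to 120 N. Pads are 22 mm wide; open, the fingers measure 114 mm over their backs; the gripper's body (76 mm by 85 mm) begins 54 mm behind the grasp point. The pads swing forward as they close: fully open they stand 13 mm farther back than shut.
Start: joints at [1.169, 0.434, 0.025, 1.573, -0.012, 1.134, -0.075], TCP at [0.184, -0.597, 0.231] pointing down, gripper open.
Joint ranges: [-2.62, 2.62], [-0.44, 2.09], [-1.27, 1.32], [0.08, 2.57], [-1.32, 4.46], [0.12, 2], [-2.74, 2.74]. Speed limits (rad/s): [2.22, 2.22, 3.01, 3.01, 3.14, 3.14, 3.14].

## Interface

Orientations are given as a unit quaternion [x, y, z, w].
In Python, from bench import r gives the robot as it stands.
- The arm moves only by the tool drive_tool, never from a script. Its argument "motion" is a list that holds one entry, the list of rows, each a list of 7 numbers: the shift along the tool's x, y, z in m, then the turn, a rotation vector about the tool's x, y, z in rad, then the finger opening in m, from 0 to 0.0854. A call has 1 to 10 rows; each row is the pose to reach, as a shift and turn from the pose commanded when the call began, along the tool's axes at that moment; what a row does not reach only later rows make up. A row lasts 1/10 s, in which the tool goes at most 50 mm and 8.59 degrees, less where a joint would pass 70% of its speed; a pose out of reach is approached as far as the arm can. A call with a gripper value outside its range is refused whole. The fingers move at their own pace and stop on an object; "force" is the grip in N (left out, the last holds). Time passes only in rows, so rows that repeat a pose let the fingers close. It gives the time, the measured TCP pose, the force, the opening and the grip force at its end, in the units of the state.
- r.sense(): the state, without advancing time (a new reading comes with each control period).
- r.read_camera(name): name is "scene" or "top" or "wrist"; returns the picture (400x640x3 uint8, red, green, blue); there is no depth.
- r.get_calibration(name): a dict with "fx", "fy", "cx", "cy" (pixels), "R" (3x3) and "t" (3): a world point X has camera coordinates R X + t; the wrist camera has in their place "mount" (4x4, takes a point from camera to tool coordinates, whose origin is the TCP and whose axes are the flange's). Camera axes: x right, y down, z forward; pixel columns grow to the right and rows downward; lengths in m; the calibration is good to about 2 mm. The wrist camera is an equidistant fisheye: a pixel r from the principal point sees the ray r / f radians off the axis. A picture is of the moment at which its call begins: read the wrist's pose just before it. get_calibration takes no time and is no camera call.
- r.close_job(): hands the job in; it is judged then, once.
Trained networks look in the newest picture that a camera, given by its name, has taken for a name from the list of things; names that differ only in an ending like _2 or _b are one class to them, and where a whole thing is asked for, a point or a joint stands for the part that bears it (a point fixed in the world has none). Each returns a list of dicts, best first, with "score" (0 to 1); they miss things now and then, are a little off and sometimes report something else, mostly with a low value. They report only what shows in the picture. A call takes as long as a camera call. They do not tell look-alikes from the thing itself.
- r.find_in(camera, query): "location" ([x, y, z] in m, in world coordinates, good to about 4 mm: the middle of the surface that is visible of it).
The state is a dict: "clock": time; "q": joint angles; "joint_velocities": joint speeds; "joint_efforts": joint torques, N m; "position": TCP position; "ee_rot": TCP orientation; "wrist_force": force on the tool from outside, world axes, zero at the start; "moment": the same for the moment, N m; "gripper_width": finger opening in m; "grip_force": force on a finger pad.
Only numpy, scipy, OpenCV 4.12 (cv2) and the standard library are available. Lean on these libraries where they do the work, as an engineer would, in place of code of your own. Each camera call takes 0.05 s, during which the arm holds its last target. There are 200 camera calls.

## Working session

There is one attempt and no reset: what is moved stays moved. The work goes in short steps, Python scripts to look and compute and a tool call to move; the robot and the scene stay as the last step left them, time stands still between calls to the robot, and variables do not carry over. Pictures are saved under pics/ and viewed, at most 10 in all, crops included, and the job is handed in when it is done.

Besides the shell and the picture viewer there is one more tool, called after ">>>" by a JSON object that holds its "name" and its "arguments". drive_tool: Moves the arm, as the interface text tells. Its arguments: {"type":"object","properties":{"motion":{"type":"array"},"force":{"type":"number"}},"required":["motion"]}

```bash
mkdir -p pics
python3 - <<'E'
from bench import r
import cv2
s=r.sense();print(s['clock'],s['position'],s['ee_rot'],s['gripper_width'])
for c in('scene','top'):
    cv2.imwrite(f'pics/{c}0.png',r.read_camera(c)[:,:,::-1])
    for q in('lid_handle','blue_center','amber_center','pan'):
        print(c,q,[( [round(v,3) for v in d['location']],round(d['score'],2)) for d in r.find_in(c,q)])
for c in('scene','top'):print(r.get_calibration(c))
E
```

```text
0.0 [ 0.1837912  -0.59683621  0.23051407] [ 9.88865684e-01  1.48808645e-01 -1.82555682e-04 -7.82397149e-04] 0.0850959000466213
scene lid_handle [([0.511, 0.121, 0.056], 0.74)]
scene blue_center []
scene amber_center []
scene pan [([0.222, -0.288, 0.021], 0.87), ([0.596, -0.259, 0.041], 0.81)]
top lid_handle [([0.508, 0.131, 0.057], 0.57)]
top blue_center []
top amber_center []
top pan [([0.566, -0.236, 0.042], 0.93), ([0.203, -0.279, 0.022], 0.73)]
{'fx': 453.9101424501268, 'fy': 453.9101424501268, 'cx': 309.847202549001, 'cy': 195.9042949850538, 'R': array([[ 0.70217506,  0.7119192 ,  0.01101062],
       [ 0.47710781, -0.45898624, -0.74946632],
       [-0.52850574,  0.53150981, -0.66195091]]), 't': array([-0.23402743, -0.20010259,  1.2001813 ])}
{'fx': 413.8757606605225, 'fy': 413.8757606605225, 'cx': 319.99559005862926, 'cy': 194.79950535207223, 'R': array([[ 0.14689055, -0.98913733, -0.00552411],
       [-0.95728317, -0.14074946, -0.25258369],
       [ 0.24906244,  0.0423903 , -0.96755928]]), 't': array([-0.11886461,  0.40871701,  0.76227479])}
```

View pics/top0.png

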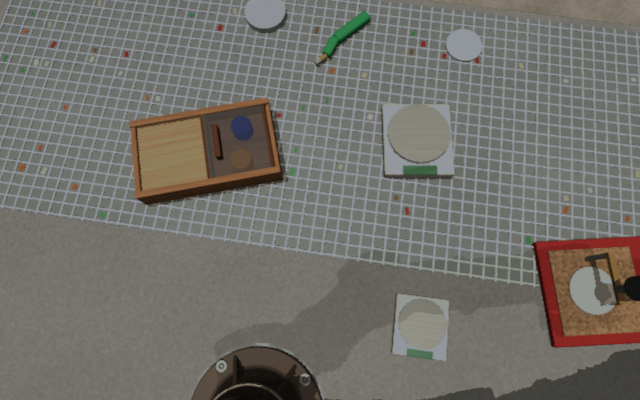

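View pics/scene0.png

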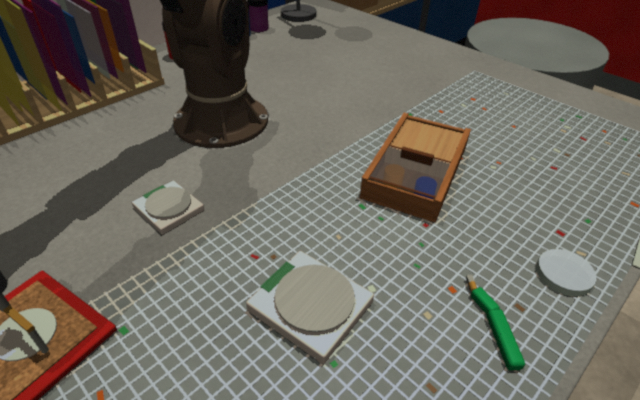

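Top view shows the box at (205,150), with handle (217,142), blue (242,127) and amber (240,158). 

Pan candidates:
- Large scale at (419,133): chosen, because the job needs the larger one.
- Small scale at (421,323): a look-alike.
- White dishes at (464,44) and (265,12): not scales.
- White disc on the red tray at (593,290): not a scale.

The scene view agrees. Next is a close crop and ray-plane measurements.

```bash
cat > h.py <<'E'
import numpy as np, cv2
from bench import r
from scipy.spatial.transform import Rotation as Ro
def px2w(cam,u,v,z):
    c=r.get_calibration(cam);R=np.array(c['R']);t=np.array(c['t'])
    d=R.T@np.array([(u-c['cx'])/c['fx'],(v-c['cy'])/c['fy'],1]);o=-R.T@t
    return o+d*(z-o[2])/d[2]
E
python3 - <<'E'
from h import *
a=cv2.imread('pics/top0.png')
c=np.vstack([cv2.resize(a[90:210,120:300],None,fx=3.2,fy=3.2,interpolation=2)[:, :576],cv2.resize(a[95:185,370:465],None,fx=2.2,fy=2.2)[:, :].copy() if 0 else np.zeros((0,576,3),np.uint8)])
p=cv2.resize(a[90:190,370:470],None,fx=2.2,fy=2.2)
o=np.zeros((384,800,3),np.uint8);o[:,:576]=c;o[:220,578:798]=p
cv2.imwrite('pics/crop1.png',o)
for n,cam,u,v,z in[('pan','top',419,133.5,.04),('pan','scene',315,298,.04),('small','top',423,324,.02),('handle top','top',217,142,.07),('handle','scene',418,156,.07),
 ('c1','top',132,123,.058),('c2','top',270,101,.058),('c3','top',281,175,.058),('c4','top',139,195,.058),('blue','top',242,127,.04),('amber','top',240,158,.04)]:
    print(n,cam,px2w(cam,u,v,z).round(3))
E
```

```text
pan top [ 0.585 -0.241  0.04 ]
pan scene [ 0.592 -0.244  0.04 ]
small top [ 0.209 -0.286  0.02 ]
handle top top [0.495 0.16  0.07 ]
handle scene [0.502 0.158 0.07 ]
c1 top [0.515 0.346 0.058]
c2 top [0.604 0.074 0.058]
c3 top [0.449 0.024 0.058]
c4 top [0.368 0.292 0.058]
blue top [0.546 0.125 0.04 ]
amber top [0.478 0.116 0.04 ]
```

View pics/crop1.png

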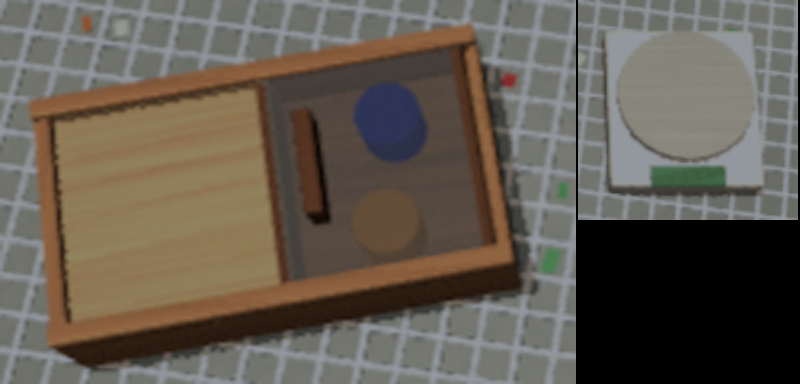

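The crop confirms the choice: blue at crop (390,120), amber at (385,222), a handle bar on the clear lid at (310,165), and the larger pan at (687,95). The box's +y points at about 107.4°, and the tool's y axis already lies along that line. I'll move above the handle.

>>> {"name": "drive_tool", "arguments": {"motion": [[[0.29,-0.35,0,0,0,0,0.05],[0.29,-0.35,0,0,0,0,0.05],[0.29,-0.35,0,0,0,0,0.05],[0.29,-0.35,0,0,0,0,0.05],[0.29,-0.35,0,0,0,0,0.05],[0.29,-0.35,0,0,0,0,0.05],[0.29,-0.35,0,0,0,0,0.05],[0.29,-0.35,0,0,0,0,0.05],[0.29,-0.35,0,0,0,0,0.05],[0.29,-0.35,0,0,0,0,0.05]]]}}

```text
clock: 1.5
position: [0.3602, -0.172, 0.2319]
ee_rot: [0.988, 0.153, 0.001, -0.0]
wrist_force: [-1.3, 0.0, -1.1]
gripper_width: 0.05
grip_force: 0.0
```

>>> {"name": "drive_tool", "arguments": {"motion": [[[0.23,-0.26,0.03,0,0,0,0.05],[0.23,-0.26,0.03,0,0,0,0.05],[0.23,-0.26,0.03,0,0,0,0.05],[0.23,-0.26,0.03,0,0,0,0.05],[0.23,-0.26,0.03,0,0,0,0.05],[0.23,-0.26,0.03,0,0,0,0.05],[0.23,-0.26,0.03,0,0,0,0.05],[0.23,-0.26,0.03,0,0,0,0.05],[0.23,-0.26,0.03,0,0,0,0.05],[0.23,-0.26,0.03,0,0,0,0.05]]]}}

```text
clock: 2.5
position: [0.5013, 0.1374, 0.2011]
ee_rot: [0.989, 0.148, -0.0, 0.0]
wrist_force: [-1.0, -0.2, 0.2]
gripper_width: 0.0502
grip_force: 0.0
```

```bash
cat >> h.py <<'E'
def wpx2w(u,v,z,s):
    c=r.get_calibration('wrist');p=np.array([u-c['cx'],v-c['cy']])/np.array([c['fx'],c['fy']])
    th=np.linalg.norm(p);d=np.r_[p/th*np.sin(th),np.cos(th)] if th>1e-9 else np.array([0,0,1.])
    M=np.array(c['mount']);T=Ro.from_quat(s['ee_rot'])
    o=np.array(s['position'])+T.apply(M[:3,3]);d=T.apply(M[:3,:3]@d)
    return o+d*(z-o[2])/d[2]
def tool(w,s):
    return Ro.from_quat(s['ee_rot']).inv().apply(np.array(w)-s['position']).round(4)
def st():
    s=r.sense();e=Ro.from_quat(s['ee_rot']).as_matrix()
    print('t',s['clock'],'pos',np.round(s['position'],4),'xaxis deg',np.degrees(np.arctan2(e[1,0],e[0,0])).round(2),'tilt z',e[:,2].round(3),'F',np.round(s['wrist_force'],1),'w',round(s['gripper_width'],4),'g',s['grip_force']);return s
E
python3 - <<'E'
from h import *
s=st()
cv2.imwrite('pics/w1.png',r.read_camera('wrist')[:,:,::-1])
for q in('lid_handle','blue_center','amber_center'):
  for d in r.find_in('wrist',q): print(q,np.round(d['location'],3),round(d['score'],2))
c=r.get_calibration('wrist');print(c)
E
```

```text
t 2.5 pos [0.5013 0.1374 0.2011] xaxis deg 17.04 tilt z [-0.    -0.001 -1.   ] F [-1.  -0.2  0.2] w 0.0502 g 0.0
lid_handle [0.516 0.129 0.055] 0.65
{'fx': 309.70691628693146, 'fy': 309.70691628693146, 'cx': 322.9166661277734, 'cy': 201.35804933064864, 'mount': array([[-1.42055298e-05, -9.59019087e-01, -2.83341474e-01,
         7.08739566e-02],
       [ 9.99999997e-01, -3.64103733e-05,  7.31015935e-05,
        -7.25854620e-04],
       [-8.04223922e-05, -2.83341472e-01,  9.59019084e-01,
        -1.43509857e-01],
       [ 0.00000000e+00,  0.00000000e+00,  0.00000000e+00,
         1.00000000e+00]])}
```

View pics/w1.png

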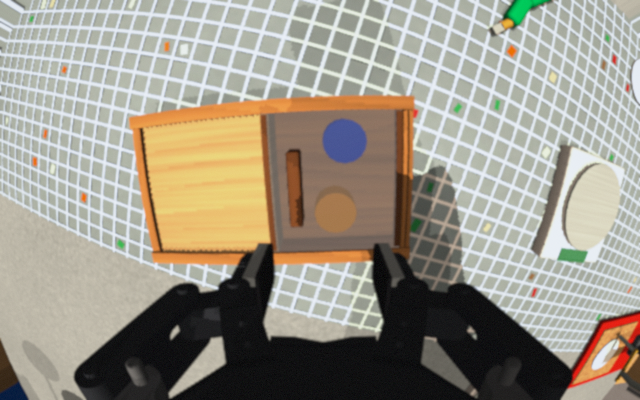

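The wrist view shows the handle bar from (293,152) to (295,226), blue at (345,141), amber at (335,212), and the pan at (593,205). I'll measure these by ray-plane.

Run:
```python
from h import *
s=r.sense()
im=cv2.imread('pics/w1.png')
hsv=cv2.cvtColor(im,cv2.COLOR_BGR2HSV)
for n,m in(('blue',(hsv[...,0]>105)&(hsv[...,0]<130)&(hsv[...,1]>120)),('dark',(hsv[...,0]<20)&(hsv[...,2]<125)&(hsv[...,1]>130))):
    roi=np.zeros(m.shape,bool); roi[145:235,282:307]=1
    if n=='blue': roi[:]=0;roi[100:190,300:400]=1
    m=(m&roi).astype('uint8'); N,l,S,C=cv2.connectedComponentsWithStats(m);k=1+S[1:,4].argmax();print(n,S[k],C[k])
    for z in((.042,.025) if n=='blue' else(.077,.065)): w=wpx2w(*C[k],z,s);print(z,w.round(4),'tool',tool(w,s))
a=wpx2w(290,152,.077,s);b=wpx2w(296,226,.077,s);print('handle ends',a.round(3),b.round(3),np.linalg.norm(a-b),np.degrees(np.arctan2(*(a-b)[[1,0]])))
for n,u,v in(('c2',413,97),('c1',131,119),('c4',154,257)):print(n,wpx2w(u,v,.058,s).round(3))
print('amber',wpx2w(335,212,.042,s).round(3),'pan',wpx2w(593,207,.04,s).round(3))
```

```text
blue [ 324  120   41   42 1327] [344.03843255 140.5222306 ]
0.042 [0.5488 0.1308 0.042 ] tool [0.0434 0.02   0.1596]
0.025 [0.5477 0.1293 0.025 ] tool [0.0418 0.0211 0.1766]
dark [286 150  17  76 411] [296.77372263 184.20924574]
0.077 [0.5018 0.1624 0.077 ] tool [ 0.0076 -0.024   0.1245]
0.065 [0.4988 0.1626 0.065 ] tool [ 0.0048 -0.025   0.1365]
handle ends [0.528 0.176 0.077] [0.463 0.152 0.077] 0.06884211195983514 20.087683005827042
c2 [0.61  0.083 0.058]
c1 [0.515 0.352 0.058]
c4 [0.367 0.301 0.058]
amber [0.476 0.117 0.042] pan [ 0.586 -0.235  0.04 ]
```

>>> {"name": "drive_tool", "arguments": {"motion": [[[0.003,-0.0265,0.04,0,0,-0.02,0.05],[0.003,-0.0265,0.08,0,0,-0.02,0.05],[0.003,-0.0265,0.11,0,0,-0.02,0.05],[0.003,-0.0265,0.13,0,0,-0.02,0.05],[0.003,-0.0265,0.141,0,0,-0.02,0.05],[0.003,-0.0265,0.141,0,0,-0.02,0.05],[0.003,-0.0265,0.141,0,0,-0.02,0.05]]]}}

```text
clock: 3.4
position: [0.497, 0.1649, 0.0611]
ee_rot: [0.987, 0.158, 0.0, -0.0]
wrist_force: [-0.4, 0.2, 0.5]
gripper_width: 0.0498
grip_force: 0.0
```

>>> {"name": "drive_tool", "arguments": {"motion": [[[0,0,0,0,0,0,0.004],[0,0,0,0,0,0,0.004],[0,0,0,0,0,0,0.004],[0,0,0,0,0,0,0.004],[0,0,0,0,0,0,0.004],[0,0,0,0,0,0,0.004],[0,0,0,0,0,0,0.004]]], "force": 25}}

```text
clock: 4.1
position: [0.4971, 0.1649, 0.0612]
ee_rot: [0.987, 0.159, 0.001, 0.0]
wrist_force: [-0.4, -1.2, 6.5]
gripper_width: 0.011
grip_force: 28.9
```

Handle gripped (11 mm wide). Pulling it along tool −y.

>>> {"name": "drive_tool", "arguments": {"motion": [[[0,-0.008,-0.001,0,0,0,0.004],[0,-0.02,-0.001,0,0,0,0.004],[0,-0.032,-0.001,0,0,0,0.004],[0,-0.044,-0.001,0,0,0,0.004],[0,-0.056,-0.001,0,0,0,0.004],[0,-0.068,-0.001,0,0,0,0.004],[0,-0.08,-0.001,0,0,0,0.004],[0,-0.092,-0.001,0,0,0,0.004],[0,-0.1,-0.001,0,0,0,0.004],[0,-0.105,-0.001,0,0,0,0.004]]]}}

```text
clock: 5.1
position: [0.4621, 0.2655, 0.0612]
ee_rot: [0.987, 0.159, -0.001, 0.0]
wrist_force: [-4.5, -4.4, 5.3]
gripper_width: 0.0113
grip_force: 28.6
```

>>> {"name": "drive_tool", "arguments": {"motion": [[[0,-0.005,0,0,0,0,0.004],[0,-0.01,0,0,0,0,0.004],[0,-0.014,0,0,0,0,0.004],[0,-0.017,0,0,0,0,0.004]]]}}

```text
clock: 5.5
position: [0.4568, 0.281, 0.0612]
ee_rot: [0.987, 0.159, -0.001, 0.0]
wrist_force: [-6.1, -4.1, 6.4]
gripper_width: 0.0116
grip_force: 28.8
```

>>> {"name": "drive_tool", "arguments": {"motion": [[[0,-0.004,0,0,0,0,0.004],[0,-0.008,0,0,0,0,0.004],[0,-0.011,0,0,0,0,0.004],[0,-0.013,0,0,0,0,0.004],[0,-0.013,0,0,0,0,0.004]]]}}

```text
clock: 6.0
position: [0.4551, 0.2857, 0.0611]
ee_rot: [0.988, 0.156, -0.001, 0.005]
wrist_force: [0.0, -24.7, 18.0]
gripper_width: 0.0113
grip_force: 32.4
```

The lid is at its stop: 128 mm travelled, and the force rose to 25 N. I'll relieve the load, open the fingers, rise, and go over the blue puck.

>>> {"name": "drive_tool", "arguments": {"motion": [[[0,0.005,0,0,0,0,0.004],[0,0.005,0,0,0,0,0.045],[0,0.005,0,0,0,0,0.045],[0,0.005,0,0,0,0,0.045],[0,0.005,0,0,0,0,0.045],[0,0.005,-0.03,0,0,0,0.045],[0,0.005,-0.07,0,0,0,0.045],[0,0.005,-0.1,0,0,0,0.045]]]}}

```text
clock: 6.8
position: [0.4558, 0.2892, 0.1632]
ee_rot: [0.987, 0.159, 0.0, -0.001]
wrist_force: [0.3, 0.3, -0.8]
gripper_width: 0.0449
grip_force: 0.0
```

>>> {"name": "drive_tool", "arguments": {"motion": [[[0.01,0.045,0,0,0,0,0.068],[0.02,0.09,0,0,0,0,0.068],[0.03,0.135,0,0,0,0,0.068],[0.04,0.18,0,0,0,0,0.068],[0.04,0.18,0,0,0,0,0.068],[0.04,0.18,0,0,0,0,0.068],[0.04,0.18,0,0,0,0,0.068]]]}}

```text
clock: 7.5
position: [0.5496, 0.1314, 0.1613]
ee_rot: [0.987, 0.159, -0.0, -0.0]
wrist_force: [0.9, -0.1, -0.1]
gripper_width: 0.068
grip_force: 0.0
```

Run:
```python
from h import *
s=st()
im=r.read_camera('wrist')[:,:,::-1].copy();cv2.imwrite('pics/w2.png',im)
for q in('lid_handle','blue_center','amber_center'):
  for d in r.find_in('wrist',q): print(q,np.round(d['location'],3),round(d['score'],2),tool(d['location'],s))
hsv=cv2.cvtColor(im,cv2.COLOR_BGR2HSV)
m=((hsv[...,0]>105)&(hsv[...,0]<130)&(hsv[...,1]>120)).astype('uint8')
N,l,S,C=cv2.connectedComponentsWithStats(m)
for k in range(1,N):
  if S[k,4]>300: print(S[k],C[k],[(wpx2w(*C[k],z,s).round(4)) for z in(.042,.025)])
```

```text
t 7.5 pos [0.5496 0.1314 0.1613] xaxis deg 18.35 tilt z [-0.     0.001 -1.   ] F [ 0.9 -0.1 -0.1] w 0.068 g 0.0
lid_handle [0.485 0.253 0.052] 0.65 [-0.0232 -0.1356  0.109 ]
blue_center [0.549 0.133 0.044] 0.77 [ 1.000e-04 -1.500e-03  1.171e-01]
amber_center [0.491 0.119 0.041] 0.89 [-0.0599 -0.0067  0.1203]
[ 300  167   49   51 1931] [324.44743656 192.93267737] [array([0.5507, 0.1312, 0.042 ]), array([0.5464, 0.1297, 0.025 ])]
```

View pics/w2.png

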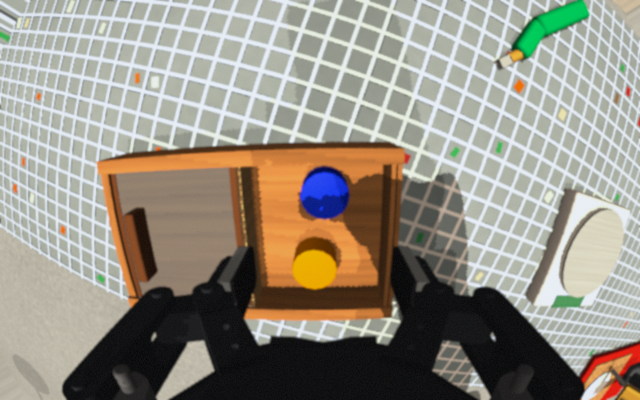

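The well is open. The lid is at left with its handle at (140,245). Blue is at (324,193), directly under the TCP, and amber at (315,265). Going down.

>>> {"name": "drive_tool", "arguments": {"motion": [[[0,0,0.04,0,0,0,0.068],[0,0,0.07,0,0,0,0.068],[0,0,0.1,0,0,0,0.068],[0,0,0.12,0,0,0,0.068],[0,0,0.135,0,0,0,0.068],[0,0,0.146,0,0,0,0.068],[0,0,0.146,0,0,0,0.068],[0,0,0.146,0,0,0,0.068]]]}}

```text
clock: 8.5
position: [0.5505, 0.1303, 0.0159]
ee_rot: [0.987, 0.159, 0.0, -0.0]
wrist_force: [0.0, -0.1, -0.3]
gripper_width: 0.0681
grip_force: 0.0
```

>>> {"name": "drive_tool", "arguments": {"motion": [[[0,0,0,0,0,0,0.035],[0,0,0,0,0,0,0.035],[0,0,0,0,0,0,0.035],[0,0,0,0,0,0,0.035],[0,0,0,0,0,0,0.035],[0,0,0,0,0,0,0.035],[0,0,0,0,0,0,0.035]]], "force": 30}}

```text
clock: 9.2
position: [0.5508, 0.1301, 0.0164]
ee_rot: [0.987, 0.159, 0.001, -0.0]
wrist_force: [-1.6, 0.3, 6.3]
gripper_width: 0.043
grip_force: 30.0
```

>>> {"name": "drive_tool", "arguments": {"motion": [[[0,0,-0.005,0,0,0,0.035],[0,0,-0.015,0,0,0,0.035],[0,0,-0.03,0,0,0,0.035],[0,0,-0.05,0,0,0,0.035],[0,0,-0.07,0,0,0,0.035],[0,0,-0.095,0,0,0,0.035],[0,0,-0.115,0,0,0,0.035],[0,0,-0.125,0,0,0,0.035],[0,0,-0.125,0,0,0,0.035]]]}}

```text
clock: 10.1
position: [0.551, 0.1303, 0.1423]
ee_rot: [0.987, 0.159, 0.002, -0.0]
wrist_force: [0.5, -0.3, -2.2]
gripper_width: 0.0433
grip_force: 30.8
```

Run:
```python
from h import *
s=st();print(tool([.588,-.241,s['position'][2]],s))
```

```text
t 10.1 pos [0.551  0.1303 0.1423] xaxis deg 18.26 tilt z [ 0.003  0.001 -1.   ] F [ 0.5 -0.3 -2.2] w 0.0433 g 30.830796360969543
[-8.120e-02  3.642e-01 -2.000e-04]
```

The puck is lifted and still held (43 mm opening). Carrying it to the pan.

>>> {"name": "drive_tool", "arguments": {"motion": [[[-0.004,0.02,0,0,0,0,0.035],[-0.012,0.055,0,0,0,0,0.035],[-0.02,0.095,0,0,0,0,0.035],[-0.03,0.135,0,0,0,0,0.035],[-0.04,0.175,0,0,0,0,0.035],[-0.048,0.215,0,0,0,0,0.035],[-0.057,0.255,0,0,0,0,0.035],[-0.066,0.295,0,0,0,0,0.035],[-0.075,0.335,0,0,0,0,0.035],[-0.081,0.364,0,0,0,0,0.035]]]}}

```text
clock: 11.1
position: [0.5861, -0.2447, 0.1389]
ee_rot: [0.988, 0.157, -0.001, 0.0]
wrist_force: [0.6, -0.2, -1.2]
gripper_width: 0.043
grip_force: 30.9
```

>>> {"name": "drive_tool", "arguments": {"motion": [[[0,0,0,0,0,0,0.035],[0,0,0,0,0,0,0.035],[0,0,0,0,0,0,0.035]]]}}

```text
clock: 11.4
position: [0.587, -0.2395, 0.1396]
ee_rot: [0.987, 0.159, -0.0, -0.001]
wrist_force: [0.5, -0.7, -2.4]
gripper_width: 0.0431
grip_force: 31.0
```

Run:
```python
from h import *
s=st()
im=r.read_camera('wrist')[:,:,::-1];cv2.imwrite('pics/w3.png',im)
for d in r.find_in('wrist','pan'): print(np.round(d['location'],3),round(d['score'],2),tool(d['location'],s))
```

```text
t 11.4 pos [ 0.587  -0.2395  0.1396] xaxis deg 18.35 tilt z [-0.001  0.001 -1.   ] F [ 0.5 -0.7 -2.4] w 0.0431 g 30.98506808280945
[ 0.608 -0.23   0.041] 0.66 [ 0.0229 -0.0022  0.0983]
```

View pics/w3.png

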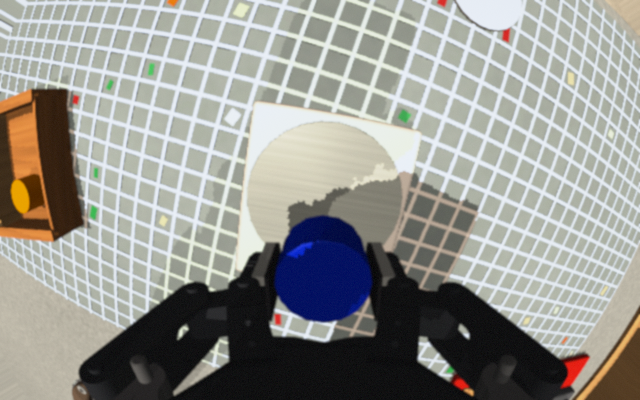

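The puck is upright in the fingers at (323,265). The pan's visible rim has its left at (247,190), top at (325,121) and right at (405,180). I'll fit the circle to it.

Run:
```python
from h import *
from scipy.optimize import least_squares
s=r.sense()
P=np.array([wpx2w(u,v,.04,s) for u,v in[(247,190),(325,121),(405,182),(275,141),(380,141),(256,225)]])
f=least_squares(lambda c:np.hypot(*(P[:,:2]-c[:2]).T)-c[2],[.588,-.24,.065]);print(f.x,f.fun.round(4),tool([*f.x[:2],.04],s))
```

```text
[ 0.586876   -0.24256565  0.06565507] [ 0.0018 -0.0001  0.0005 -0.0005 -0.0004 -0.0013] [-0.0014  0.003   0.1001]
```

The fitted radius is 65.7 mm and the centre is within 3 mm of the TCP. Lowering.

>>> {"name": "drive_tool", "arguments": {"motion": [[[-0.001,0.003,0.02,0,0,0,0.035],[-0.001,0.003,0.04,0,0,0,0.035],[-0.001,0.003,0.06,0,0,0,0.035],[-0.001,0.003,0.072,0,0,0,0.035],[-0.001,0.003,0.08,0,0,0,0.035],[-0.001,0.003,0.085,0,0,0,0.035],[-0.001,0.003,0.087,0,0,0,0.035],[-0.001,0.003,0.087,0,0,0,0.035]]]}}

```text
clock: 12.3
position: [0.5876, -0.2443, 0.0537]
ee_rot: [0.987, 0.159, 0.0, 0.0]
wrist_force: [-0.0, -0.1, -1.4]
gripper_width: 0.0434
grip_force: 31.0
```

>>> {"name": "drive_tool", "arguments": {"motion": [[[0,0,0.001,0,0,0,0.035],[0,0,0.002,0,0,0,0.035],[0,0,0.003,0,0,0,0.035],[0,0,0.003,0,0,0,0.035]]]}}

```text
clock: 12.7
position: [0.5872, -0.2443, 0.0503]
ee_rot: [0.987, 0.159, -0.0, 0.0]
wrist_force: [0.1, 0.4, -1.3]
gripper_width: 0.0428
grip_force: 31.0
```

>>> {"name": "drive_tool", "arguments": {"motion": [[[0,0,0.001,0,0,0,0.035],[0,0,0.001,0,0,0,0.035],[0,0,0.002,0,0,0,0.035],[0,0,0.002,0,0,0,0.035]]]}}

```text
clock: 13.1
position: [0.5873, -0.2443, 0.0485]
ee_rot: [0.987, 0.159, 0.0, 0.0]
wrist_force: [-1.3, 1.0, 0.8]
gripper_width: 0.043
grip_force: 31.2
```

>>> {"name": "drive_tool", "arguments": {"motion": [[[0,0,0.0005,0,0,0,0.035],[0,0,0.001,0,0,0,0.035],[0,0,0.001,0,0,0,0.035]]]}}

```text
clock: 13.4
position: [0.5874, -0.2443, 0.0484]
ee_rot: [0.987, 0.159, 0.0, 0.0]
wrist_force: [-4.4, 1.2, 10.4]
gripper_width: 0.0434
grip_force: 32.3
```

Contact: 10 N upward, at the expected height. Backing off slightly, releasing slowly, then rising.

>>> {"name": "drive_tool", "arguments": {"motion": [[[0,0,-0.0007,0,0,0,0.042],[0,0,-0.0007,0,0,0,0.046],[0,0,-0.0007,0,0,0,0.052],[0,0,-0.0007,0,0,0,0.06],[0,0,-0.0007,0,0,0,0.068],[0,0,-0.0007,0,0,0,0.07],[0,0,-0.0007,0,0,0,0.07]]]}}

```text
clock: 14.1
position: [0.5873, -0.2442, 0.0479]
ee_rot: [0.987, 0.159, -0.0, -0.0]
wrist_force: [0.4, -0.1, 0.1]
gripper_width: 0.0698
grip_force: 0.0
```

>>> {"name": "drive_tool", "arguments": {"motion": [[[0,0,-0.01,0,0,0,0.07],[0,0,-0.025,0,0,0,0.07],[0,0,-0.045,0,0,0,0.07],[0,0,-0.08,0,0,0,0.07],[0,0,-0.12,0,0,0,0.07],[0,0,-0.15,0,0,0,0.07],[0,0,-0.15,0,0,0,0.07],[0,0,-0.15,0,0,0,0.07]]]}}

```text
clock: 14.9
position: [0.5877, -0.2444, 0.1999]
ee_rot: [0.987, 0.159, 0.001, 0.001]
wrist_force: [0.2, 0.4, -0.8]
gripper_width: 0.0703
grip_force: 0.0
```

Run:
```python
from h import *
s=st()
cv2.imwrite('pics/e.png',np.vstack([cv2.resize(r.read_camera(c)[:,:,::-1],(480,300)) for c in('wrist','scene')]))
for q in('blue_center','pan','lid_handle','amber_center'):
  for c in('wrist','scene'):
    for d in r.find_in(c,q): print(c,q,np.round(d['location'],3),round(d['score'],2))
```

```text
t 14.9 pos [ 0.5877 -0.2444  0.1999] xaxis deg 18.26 tilt z [ 0.003 -0.001 -1.   ] F [ 0.2  0.4 -0.8] w 0.0703 g 0.0
wrist blue_center [ 0.588 -0.239  0.077] 0.74
scene blue_center [ 0.591 -0.249  0.077] 0.7
wrist pan [ 0.594 -0.236  0.044] 0.7
scene pan [ 0.6   -0.266  0.028] 0.9
scene pan [ 0.222 -0.288  0.021] 0.71
wrist lid_handle [0.469 0.206 0.052] 0.87
scene lid_handle [0.469 0.245 0.056] 0.62
wrist amber_center [0.486 0.104 0.041] 0.76
wrist amber_center [0.467 0.211 0.053] 0.17
scene amber_center [0.478 0.103 0.041] 0.87
```

View pics/e.png

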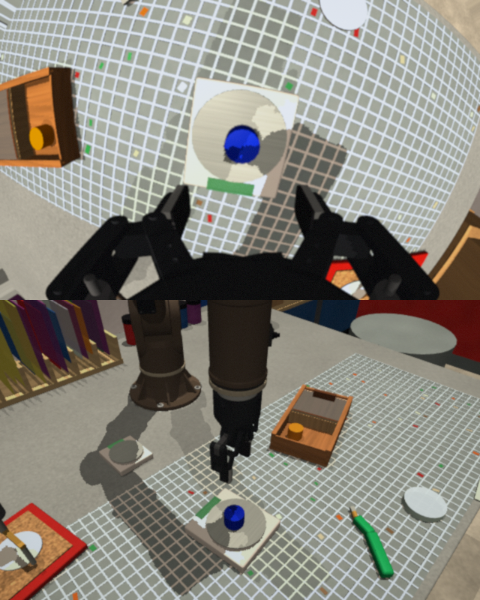

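The blue puck stands upright near the pan's centre (wrist view (241,145)). Amber is still in the well, the lid is open, and the gripper is clear.

```bash
python3 -c "
from bench import r
print(r.close_job())"
```

```text
the job is handed in; nothing more can be done
None
```

I slid the lid open to its stop and set the blue puck down flat near the centre of the larger scale's pan. I let go of it, left the amber puck in the box, and handed the job in at about 15 s of the 51 s allowed.

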